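# Set the saucepan's zone on the touch hob

### The arm

A 6-joint arm with a two-finger parallel gripper is mounted at the origin on the work surface. World frame = base frame: x ahead of the robot, y to its left, z up, the work surface at z = 0. Lengths are in m, angles in rad, forces in N, time in s.
With the tool pointing down it reaches from about 0.25 to 0.725 m from the base axis. Payload 4 kg.
Tool frame: the origin (TCP) lies between the finger pads, 19 mm behind the fingertips; this is the grasp point; z points along the fingers, y is the line along which they close (so a half turn about z gives the same grasp; the last joint's range is limited). The gripper opens to 85 mm and grips with 20 to 120 N. Pads are 22 mm wide; open, the fingers measure 114 mm over their backs; the gripper's body (76 mm by 85 mm) begins 54 mm behind the grasp point. The pads swing forward as they close: fully open they stand 13 mm farther back than shut.
Start: joints at [-1.263, 0.241, 0.005, 1.335, 0, 1.571], TCP at [0.151, -0.477, 0.25] pointing down, gripper open.
Joint ranges: [-2.72, 2.72], [-1.05, 1.87], [-1.09, 1.28], [-1.99, 2.15], [-1.42, 1.44], [-3.14, 3.14]. Speed limits (rad/s): [2.79, 2.79, 3.14, 3.14, 3.14, 3.14].

### API

Orientations are given as a unit quaternion [x, y, z, w].
In Python, from workcell import bot gives the robot as it stands. The module is installed in compiled form; this text tells all that it offers.
- The arm moves only by the tool drive_tool, never from a script. Its argument "rows" is a list of rows, each an object of numbers: "dx", "dy", "dz": the shift along the tool's x, y, z in units of 50 mm (1.0 is 50 mm); "wx", "wy", "wz": the turn, a rotation vector about the tool's x, y, z in units of 5 degrees (1.0 is 5 degrees); "hand": the finger opening in mm, from 0 to 85.4. A call has 1 to 20 rows; each row is the pose to reach, as a shift and turn from the pose commanded when the call began, along the tool's axes at that moment; what a row does not reach only later rows make up. A row lasts 1/10 s, in which the tool goes at most 50 mm and 8.59 degrees, less where a joint would pass 70% of its speed; a pose out of reach is approached as far as the arm can. A call with a gripper value outside its range is refused whole. The fingers move at their own pace and stop on an object; the grip force is fixed at half the most. Time passes only in rows, so rows that repeat a pose let the fingers close. It gives the time, the measured TCP pose, the force, the opening and the grip force at its end, in the units of the state.
- bot.get_obs(): the state, without advancing time (a new reading comes with each control period).
- bot.camera(name): name is "side" or "top" or "wrist"; returns the picture (384x512x3 uint8, red, green, blue); there is no depth.
- bot.get_calibration(name): a dict with "vfov" (degrees; the focal length in pixels is half the picture's height over the tangent of half this angle, whatever the lens; pixels are square), "cx", "cy" (the principal point, pixels), "k1" (the pictures are not rectified: a ray, as slopes to the right and down, at radius r is drawn at 1 + k1 r^2 times it, then the intrinsics apply), "origin" and "rotation" of the camera in the world; the wrist camera has in their place "mount" (4x4, takes a point from camera to tool coordinates, whose origin is the TCP and whose axes are the flange's). Camera axes: x right, y up, looking along -z (the intrinsics and any distortion apply to the point x, -y, -z); pixel columns grow to the right and rows downward; lengths in m; the calibration is good to about 2 mm. A picture is of the moment at which its call begins: read the wrist's pose just before it. get_calibration takes no time and is no camera call.
- bot.job_done(): hands the job in; it is judged then, once.
Trained networks look in the newest picture that a camera, given by its name, has taken for a name from the list of things; names that differ only in an ending like _2 or _b are one class to them, and where a whole thing is asked for, a point or a joint stands for the part that bears it (a point fixed in the world has none). Each returns a list of dicts, best first, with "score" (0 to 1); they miss things now and then, are a little off and sometimes report something else, mostly with a low value. They report only what shows in the picture. A call takes as long as a camera call. They do not tell look-alikes from the thing itself.
- bot.look_for(camera, thing): "extent" ([centre column, centre row, width, height] in pixels, round what is visible of it).
- bot.outline_of(camera, thing): "region" (384x512 bool, what is visible of it) and "extent" ([centre column, centre row, width, height] in pixels, round what is visible of it).
The state is a dict: "clock": time; "joint_pos": joint angles; "joint_vel": joint speeds; "tau": joint torques, N m; "eef_pos": TCP position; "tool_rot": TCP orientation; "ft_force": force on the tool from outside, world axes, zero at the start; "ft_torque": the same for the moment, N m; "grip_width": finger opening in m; "grasp_force": force on a finger pad.
Only numpy, scipy, OpenCV 4.12 (cv2) and the standard library are available. Lean on these libraries where they do the work, as an engineer would, in place of code of your own. Each camera call takes 0.05 s, during which the arm holds its last target. There are 200 camera calls.

### The job

Set the saucepan cooking at the sixth power level: with the fingers shut and pointing straight down, rest the fingertips on the hob's red power mark for about a second, then touch the lowest bar of the row on the saucepan's side and slide up the row in one light, unbroken stroke to the sixth bar, no farther, and lift straight off there. Press gently, touch no other part of the hob, and leave the hob, pans, jar and mug where they stand; nothing is to be gripped or lifted.

Things in the scene. Friction and masses are not known exactly. Their poses are not given: they have to be found in the camera images.
- hob: two-zone induction hob, 360 deep x 600 wide x 64 mm high, 6 kg, loose on rubber feet; level black top. Origin: centre of its underside; x to its back (away from the robot), y to the left as the robot faces it, z up. Zones at (45, +150) left, (45, -150) right. Printed controls on a panel along the front, at x = -135: red power mark at y = 0, a row of nine white bars either side
- power_key: part of the hob; origin = the hob's origin, axes = the hob's. Touch field of the power key: flat, 60 (x) x 56 (y) mm, centred on the red power mark
- power_mark (a point): centre of the red power mark (a broken ring 22 mm across with a stroke), on the panel's surface at rest; axes as the hob. A touch within 14 mm of it counts. Every touch is located by the tool point (TCP), shut fingers straight down
- row_left: part of the hob; origin = the hob's origin, axes = the hob's. Touch field of the left zone's row of nine bars: flat, flush with the rest, 60 mm in x (centred on x = -135 mm), from y = 77 to 257 mm; sets the power of the left zone. Bars are printed, 7 mm wide in y, 17 mm apart, low to high from left to right (towards -y) and growing longer (10 to 34 mm in x)
- left_bar1 (a point): the lowest (leftmost, shortest) bar of the left row, on the centre line of the row at hob (-135, +235, 64) mm, on the panel's surface at rest; axes as the hob. Bar k lies 17 x (k - 1) mm towards the hob's -y
- left_bar6 (a point): the sixth bar of the left row, 85 mm to the right (hob -y) of its bar 1, on the panel's surface at rest; axes as the hob
- row_right: part of the hob; origin = the hob's origin, axes = the hob's. Touch field of the right zone's row of nine bars: flat, flush with the rest, 60 mm in x (centred on x = -135 mm), from y = -257 to -77 mm; sets the power of the right zone. Bars are printed, 7 mm wide in y, 17 mm apart, low to high from left to right (towards -y) and growing longer (10 to 34 mm in x)
- right_bar1 (a point): the lowest (leftmost, shortest) bar of the right row, on the centre line of the row at hob (-135, -99, 64) mm, on the panel's surface at rest; axes as the hob. Bar k lies 17 x (k - 1) mm towards the hob's -y
- right_bar6 (a point): the sixth bar of the right row, 85 mm to the right (hob -y) of its bar 1, on the panel's surface at rest; axes as the hob
- control_panel: black touch panel along the front of the hob, x = -180 to -98 mm over the full width, its top level with the glass top (64 mm above the counter). It lies on a soft foam gasket: pressed, the whole panel gives straight down, from 1 N to about 10 N at its full 2.5 mm, then it is rigid, and it springs back. Only a touch is needed. Origin and axes: the hob's
- blank: part of the hob; origin = the hob's origin, axes = the hob's. The blank parts of the control panel: front border, ends, and the gaps between power key and rows. Not to be touched
- glass_top: part of the hob; origin = the hob's origin, axes = the hob's. The rigid black glass with the two grey zone rings (210 mm across), behind the control panel (x = -96 to 180 mm). Not to be touched by the fingers
- saucepan: steel saucepan with its lid on, 176 mm across, 134 mm high with the black lid knob, long black handle to 230 mm from the centre along its x (turned to the back of the hob). Stands loose, centred within about 12 mm on one of the two zones. Origin: centre of its underside
- frying_pan: black open frying pan, 220 mm across, 45 mm high, dark wooden handle to 280 mm from the centre along its x (turned to the back). Stands loose on the other zone. Origin: centre of its underside
- jar: amber storage jar with red cap, 68 mm across, 130 mm high, loose on the counter beside the hob. Origin: centre of its underside
- mug: white mug, 80 mm across, 92 mm high, handle at its +y, loose on the counter beside the hob's other end. Origin: centre of its underside
Not all that is in view belongs to the job. What is shaped like the mug but green or pink is not meant. What is shaped like the jar but green is not meant.

How it is judged:
By the outcome, as a careful person would: the job done as asked, in the order asked, and still so for the second after the job is handed in, with the robot touching nothing.
It also fails if it takes over 51 s, if anything falls off the work surface, if the arm or the gripper's body presses on something with over 40 N, if the wrist force passes 120 N, or if a joint passes its speed limit or range.

## Working session

There is one attempt and no reset: what is moved stays moved. The work goes in short steps, Python scripts to look and compute and a tool call to move; the robot and the scene stay as the last step left them, time stands still between calls to the robot, and variables do not carry over. Pictures are saved under pics/ and viewed, at most 10 in all, crops included, and the job is handed in when it is done.

Besides the shell and the picture viewer there is one more tool, called after ">>>" as a command line: name --argument value ..., lists and objects as JSON in quotes. drive_tool: Moves the arm, as the interface text tells. Its arguments: {"type":"object","properties":{"rows":{"type":"array","items":{"type":"object","properties":{"dx":{"type":"number"},"dy":{"type":"number"},"dz":{"type":"number"},"wx":{"type":"number"},"wy":{"type":"number"},"wz":{"type":"number"},"hand":{"type":"number"}}}}},"required":["rows"]}

```bash
mkdir -p pics; cat > h.py <<'E'
import numpy as np, cv2
from workcell import bot
from scipy.spatial.transform import Rotation as R
def cam(name,obs=None):
    c=bot.get_calibration(name)
    if 'mount' in c:
        T=np.eye(4);T[:3,:3]=R.from_quat(obs['tool_rot']).as_matrix();T[:3,3]=obs['eef_pos'];M=T@np.array(c['mount'])
        o,r=M[:3,3],M[:3,:3]
    else: o,r=np.array(c['origin']),np.array(c['rotation'])
    f=192/np.tan(np.radians(c['vfov'])/2)
    K=np.array([[f,0,c['cx']],[0,f,c['cy']],[0,0,1.]]);D=np.array([c['k1'],0,0,0.])
    return o,np.asarray(r).reshape(3,3),K,D
def ray(C,px,z):
    o,r,K,D=C
    u=cv2.undistortPoints(np.array(px,float).reshape(-1,1,2),K,D)[:,0]
    d=np.c_[u[:,0],-u[:,1],-np.ones(len(u))]@r.T
    return o+d*((z-o[2])/d[:,2])[:,None]
def proj(C,P):
    o,r,K,D=C
    p=(np.atleast_2d(P)-o)@r*[1,-1,-1]
    return cv2.projectPoints(p,np.zeros(3),np.zeros(3),K,D)[0][:,0]
E
python3 - <<'E'
from h import *
o=bot.get_obs();print({k:np.round(v,4) for k,v in o.items()})
ims=[]
for n in('top','side'):
    im=bot.camera(n);cv2.imwrite(f'pics/{n}0.png',cv2.cvtColor(im,cv2.COLOR_RGB2BGR))
    print(n,cam(n)[0],np.round(cam(n)[1],3).tolist(),cam(n)[2][0,0])
    for t in('hob','power_mark','saucepan','frying_pan','left_bar1','right_bar1','row_left','row_right','jar','mug'):
        print(t,[(np.round(d['extent'],1).tolist(),round(d['score'],2)) for d in bot.look_for(n,t)][:3])
E
```

```text
{'clock': np.float64(0.0), 'joint_pos': array([-1.263 ,  0.2414,  0.0037,  1.3352, -0.    ,  1.5708]), 'joint_vel': array([-0.0015,  0.0011,  0.0003, -0.0016, -0.0003, -0.0002]), 'tau': array([ 1.10000e-03, -3.72316e+01,  2.52410e+01,  1.70000e-02,
        3.00000e-04,  0.00000e+00]), 'eef_pos': array([ 0.1513, -0.4759,  0.2491]), 'tool_rot': array([ 9.882e-01,  1.533e-01, -2.000e-04, -1.100e-03]), 'ft_force': array([-0.4803, -0.2825, -0.7135]), 'ft_torque': array([ 0.0375, -0.0013,  0.0175]), 'grasp_force': np.float64(0.0), 'grip_width': np.float64(0.0854)}Traceback (most recent call last):
  File "<stdin>", line 6, in <module>
  File "h.py", line 12, in cam
    return o,np.asarray(r).reshape(3,3),K,D
             ~~~~~~~~~~~~~~~~~~~~~^^^^^
ValueError: cannot reshape array of size 4 into shape (3,3)
```

View pics/top0.png

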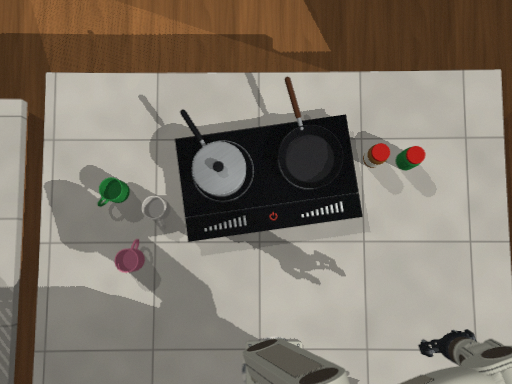

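The top view shows the saucepan on the left zone (218,168), the frying pan on the right and the red mark at about (273,216). The left row runs from (206,229) to (245,222), and the hob is slightly yawed. I'll use the left row.

```bash
sed -i 's/    f=192/    r=np.asarray(r)\n    if r.size==4: r=R.from_quat(r).as_matrix()\n    f=192/' h.py
python3 - <<'E'
from h import *
for n in('top','side'):
    im=bot.camera(n);cv2.imwrite(f'pics/{n}1.png',cv2.cvtColor(im,cv2.COLOR_RGB2BGR))
    C=cam(n);print(n,C[0],np.round(C[1],3).tolist(),C[2][0,0])
    for t in('hob','power_mark','left_bar1','row_left','row_right'):
        print(t,[(np.round(d['extent'],1).tolist(),round(d['score'],2)) for d in bot.look_for(n,t)][:3])
    if n=='top':
        hsv=im.astype(int)
        red=(hsv[...,0]>120)&(hsv[...,1]<80)&(hsv[...,2]<80)
        red[:200]=0;red[230:]=0;red[:,:262]=0;red[:,285:]=0
        v,u=np.nonzero(red);m=[(u.min()+u.max())/2,(v.min()+v.max())/2];print('red',m,len(u),ray(C,[m],.064))
        # white bars
        w=(im.min(2)>110).astype(np.uint8); w[:,:]*=1
        hull=np.zeros_like(w);cv2.fillPoly(hull,[np.array([[195,222],[355,198],[357,212],[197,236]])],1)
        k,l,s,c=cv2.connectedComponentsWithStats(w*hull)
        for i in range(1,k): print(s[i],np.round(c[i],1),np.round(ray(C,[c[i]],.064)[0],4))
        cr=im[190:250,180:370];cv2.imwrite('pics/crop1.png',cv2.cvtColor(cv2.resize(cr,None,fx=4,fy=4,interpolation=cv2.INTER_CUBIC),cv2.COLOR_RGB2BGR))
        print(ray(C,[[188,240],[361,216],[347,115],[176,139]],.064))
E
```

```text
top [0.42345653 0.04080582 1.7311419 ] [[-0.004, 0.995, -0.096], [-1.0, -0.004, -0.007], [-0.007, 0.096, 0.995]] 488.338348711956
hob [([266.6, 178.2, 187.2, 129.9], 0.57)]
power_mark [([268.7, 178.8, 185.2, 130.0], 0.65)]
left_bar1 [([267.9, 177.6, 183.1, 123.7], 0.65)]
row_left []
row_right [([322.5, 209.9, 55.8, 28.5], 0.83)]
red [np.float64(273.0), np.float64(215.5)] 16 [[ 0.51953955 -0.0011763   0.064     ]]
[335 203   4   9  20] [336.3 207.2] [ 0.5469 -0.2173  0.064 ]
[340 202   3  10  20] [341.2 206.2] [ 0.5505 -0.2339  0.064 ]
[330 205   4   8  19] [331.5 208.3] [ 0.5434 -0.201   0.064 ]
[326 206   3   8  17] [326.7 209.6] [ 0.5389 -0.1845  0.064 ]
[316 209   3   6  15] [316.8 211.8] [ 0.5316 -0.1507  0.064 ]
[321 208   3   7  15] [321.7 211. ] [ 0.5343 -0.1675  0.064 ]
[311 211   3   5  13] [312. 213.] [ 0.5276 -0.1343  0.064 ]
[306 213   3   4  10] [307.  214.2] [ 0.5235 -0.1172  0.064 ]
[301 214   3   3   8] [302.1 214.9] [ 0.5213 -0.1006  0.064 ]
[244 217   2   8  13] [244.5 220.3] [0.5035 0.0961 0.064 ]
[234 219   3   8  13] [234.8 222.1] [0.4976 0.1294 0.064 ]
[239 218 
[... 194 characters left out ...]
.4 226.7] [0.4821 0.1954 0.064 ]
[220 224   2   5   7] [220.3 226.1] [0.484  0.1788 0.064 ]
[210 227   2   3   6] [210.5 228. ] [0.4778 0.2121 0.064 ]
[205 228   2   3   5] [205.4 229.2] [0.4738 0.2295 0.064 ]
[[ 0.43743868  0.2883136   0.064     ]
 [ 0.51679246 -0.30039722  0.064     ]
 [ 0.86768747 -0.25999224  0.064     ]
 [ 0.78638946  0.33325295  0.064     ]]
side [0.11397917 1.00303299 1.15929389] [[-0.897, 0.328, -0.297], [-0.442, -0.637, 0.631], [0.017, 0.698, 0.716]] 462.51642501573303
hob [([228.8, 194.4, 161.9, 150.5], 0.92)]
power_mark [([231.3, 197.4, 162.2, 146.8], 0.68)]
left_bar1 [([231.7, 191.4, 160.9, 156.9], 0.74)]
row_left []
row_right [([293.5, 155.9, 28.2, 34.1], 0.62)]
```

View pics/crop1.png

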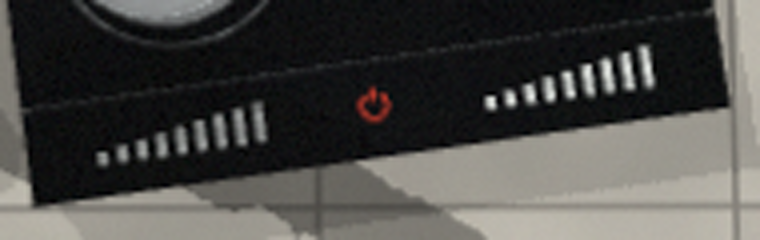

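View pics/side1.png

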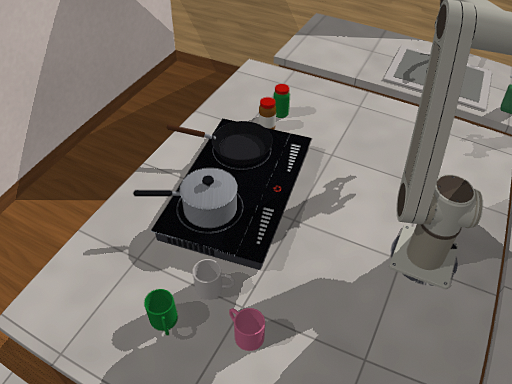

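```bash
cat >> h.py <<'E'
L=10+3*np.arange(9)
def fit(W,H):
    H=np.array(H)[:,:2];W=np.array(W)[:,:2]
    a,b=H-H.mean(0),W-W.mean(0)
    th=np.arctan2((a[:,0]*b[:,1]-a[:,1]*b[:,0]).sum(),(a*b).sum())
    r=np.array([[np.cos(th),-np.sin(th)],[np.sin(th),np.cos(th)]]);t=W.mean(0)-r@H.mean(0)
    return th,r,t,W-(H@r.T+t)
barsL=np.c_[-.152+L/2000,.235-.017*np.arange(9)]; barsR=np.c_[-.152+L/2000,-.099-.017*np.arange(9)]
KEY={'mark':(-.135,0),'b1':(-.135,.235),'b6':(-.135,.150)}
E
python3 - <<'E'
from h import *
im=bot.camera('top');C=cam('top')
w=(im.min(2)>110).astype(np.uint8);hull=np.zeros_like(w);cv2.fillPoly(hull,[np.array([[195,220],[360,194],[362,214],[197,238]])],1)
g=im.min(2).astype(float)
k,l,s,c=cv2.connectedComponentsWithStats(w*hull)
c=[ (lambda m:[(np.nonzero(m)[1]*g[m]).sum()/g[m].sum(),(np.nonzero(m)[0]*g[m]).sum()/g[m].sum()])(l==i) for i in range(1,k)]
c=np.array(sorted(c));print(len(c))
# red mark weighted
rr=np.clip(im[...,0].astype(float)-im[...,1],0,None);m=np.zeros_like(rr);m[205:227,262:286]=1;rr*=m*(rr>40)
v,u=np.mgrid[:384,:512];pm=[(u*rr).sum()/rr.sum(),(v*rr).sum()/rr.sum()]
W=ray(C,list(c)+[pm],.064);H=np.r_[barsL,barsR,[[-.135,0]]]
th,r,t,res=fit(W,H);print(th,t,np.round(res*1000,1).tolist())
for k,p in KEY.items(): print(k,r@p+t)
# check in side view
im=bot.camera('side');S=cam('side')
rr=np.clip(im[...,0].astype(float)-im[...,1],0,None);m=np.zeros_like(rr);m[178:200,266:290]=1;rr*=m*(rr>40)
print('side mark',ray(S,[[(u*rr).sum()/rr.sum(),(v*rr).sum()/rr.sum()]],.064))
print('proj in side of bars',proj(S,np.c_[(barsL[[0,8]]@r.T+t),[.064]*2]))
E
```

```text
20Traceback (most recent call last):
  File "<stdin>", line 12, in <module>
  File "h.py", line 28, in fit
    th=np.arctan2((a[:,0]*b[:,1]-a[:,1]*b[:,0]).sum(),(a*b).sum())
                   ~~~~~~^~~~~~~
ValueError: operands could not be broadcast together with shapes (19,) (21,)
```

```bash
python3 - <<'E'
from h import *
im=bot.camera('top');C=cam('top')
w=(im.min(2)>110).astype(np.uint8);hull=np.zeros_like(w);cv2.fillPoly(hull,[np.array([[195,222],[355,199],[357,212],[197,236]])],1)
g=im.min(2).astype(float)
k,l,s,c=cv2.connectedComponentsWithStats(w*hull)
c=np.array(sorted([c[i] for i in range(1,k) if s[i][4]>=4].__iter__(),key=lambda a:a[0]));print(len(c))
rr=np.clip(im[...,0].astype(float)-im[...,1],0,None);m=np.zeros_like(rr);m[205:227,262:286]=1;rr*=m*(rr>40)
v,u=np.mgrid[:384,:512];pm=[(u*rr).sum()/rr.sum(),(v*rr).sum()/rr.sum()]
W=ray(C,list(c)+[pm],.064);H=np.r_[barsL,barsR,[[-.135,0]]]
th,r,t,res=fit(W,H);print(th,t,np.round(res*1000,1).tolist())
for k,p in KEY.items(): print(k,r@p+t)
im=bot.camera('side');S=cam('side')
rr=np.clip(im[...,0].astype(float)-im[...,1],0,None);m=np.zeros_like(rr);m[178:200,266:290]=1;rr*=m*(rr>40)
print('side mark',ray(S,[[(u*rr).sum()/rr.sum(),(v*rr).sum()/rr.sum()]],.064))
o=bot.get_obs();T=R.from_quat(o['tool_rot']);print(T.as_matrix().round(3).tolist(),o['eef_pos'],o['clock'])
tgt=np.r_[r@KEY['mark']+t,.20]
print('tool units',T.inv().apply(tgt-o['eef_pos'])/.05, 'hob yaw deg',np.degrees(th))
c=bot.get_calibration('wrist');print(np.round(c['mount'],3).tolist(),c['vfov'])
E
```

```text
18
0.13904592355043352 [0.65180917 0.01704567] [[0.1, 0.1], [0.3, -0.6], [0.7, -0.8], [-1.2, -0.7], [-1.2, -1.0], [1.7, -0.0], [0.9, -0.2], [-0.1, -0.5], [-0.9, -0.3], [0.9, 0.3], [-0.2, 0.8], [-0.0, 0.3], [0.2, 0.6], [-1.0, 0.3], [-0.3, -0.0], [0.4, 0.1], [0.1, 0.4], [-0.2, 0.5], [-0.0, 0.7]]
mark [ 0.51811209 -0.0016651 ]
b1 [0.48554149 0.23106684]
b6 [0.49732235 0.1468872 ]
side mark [[0.52025314 0.00331407 0.064     ]]
[[0.953, 0.303, 0.0], [0.303, -0.953, -0.0], [-0.0, 0.0, -1.0]] [ 0.15149275 -0.47651149  0.250042  ] 0.8
tool units [ 9.86519757 -6.82896994  1.00013226] hob yaw deg 7.96674457793854
[[-0.001, 0.946, 0.323, 0.083], [1.0, 0.001, 0.0, -0.0], [0.0, 0.323, -0.946, -0.124], [0.0, 0.0, 0.0, 1.0]] 60.84126542798752
```

>>> drive_tool --rows '[{"dx":0.5,"dy":-0.45,"wz":0.2,"hand":0},{"dx":1.2,"dy":-1.1,"wz":0.5,"hand":0},{"dx":2,"dy":-1.8,"wz":0.8,"hand":0},{"dx":2.8,"dy":-2.5,"wz":1,"hand":0},{"dx":3.6,"dy":-3.2,"wz":1.2,"hand":0},{"dx":4.4,"dy":-3.9,"wz":1.4,"hand":0},{"dx":5.2,"dy":-4.6,"wz":1.6,"hand":0},{"dx":6,"dy":-5.3,"wz":1.8,"hand":0},{"dx":6.8,"dy":-6,"wz":1.93,"hand":0},{"dx":7.6,"dy":-6.7,"wz":1.93,"hand":0},{"dx":8.4,"dy":-7.4,"wz":1.93,"hand":0},{"dx":9.1,"dy":-8.1,"wz":1.93,"hand":0},{"dx":9.7,"dy":-8.6,"wz":1.93,"hand":0},{"dx":10.1,"dy":-8.95,"wz":1.93,"hand":0},{"dx":10.25,"dy":-9.1,"wz":1.93,"hand":0},{"dx":10.25,"dy":-9.1,"wz":1.93,"hand":0},{"dx":10.25,"dy":-9.1,"wz":1.93,"hand":0},{"dx":10.25,"dy":-9.1,"wz":1.93,"hand":0}]'

```text
invalid input at $.rows[0]: expected keys dx, dy, dz, wx, wy, wz, hand
```

```bash
cat > look.py <<'E'
from h import *
import sys
o=bot.get_obs();im=bot.camera('wrist');C=cam('wrist',o)
th=0.13905;r=np.array([[np.cos(th),-np.sin(th)],[np.sin(th),np.cos(th)]]);t=np.array([.65181,.01705])
px=proj(C,np.c_[np.r_[barsL,[[-.135,0]]]@r.T+t,[.064]*10])
d=cv2.cvtColor(im,cv2.COLOR_RGB2BGR);d=cv2.resize(d,(800,600))
for p in px: cv2.circle(d,(int(p[0]*800/512),int(p[1]*800/512)),3,(0,255,0),1)
cv2.imwrite(sys.argv[1],d);np.save('w.npy',im)
print({k:np.round(o[k],4).tolist() for k in('clock','eef_pos','tool_rot','ft_force','grip_width')})
print(px.round(1).tolist())
E
python3 look.py pics/w1.png
```

```text
{'clock': 0.8, 'eef_pos': [0.1515, -0.4765, 0.25], 'tool_rot': [0.9882, 0.1533, 0.0, 0.0], 'ft_force': [0.7732, -0.8251, -0.3582], 'grip_width': 0.0855}
[[1683.9, 1468.5], [1533.8, 1366.2], [1394.4, 1268.3], [1265.2, 1174.7], [1145.8, 1085.3], [1035.7, 999.9], [934.5, 918.5], [841.8, 841.0], [757.0, 767.2], [356.2, 335.8]]
```

View pics/w1.png

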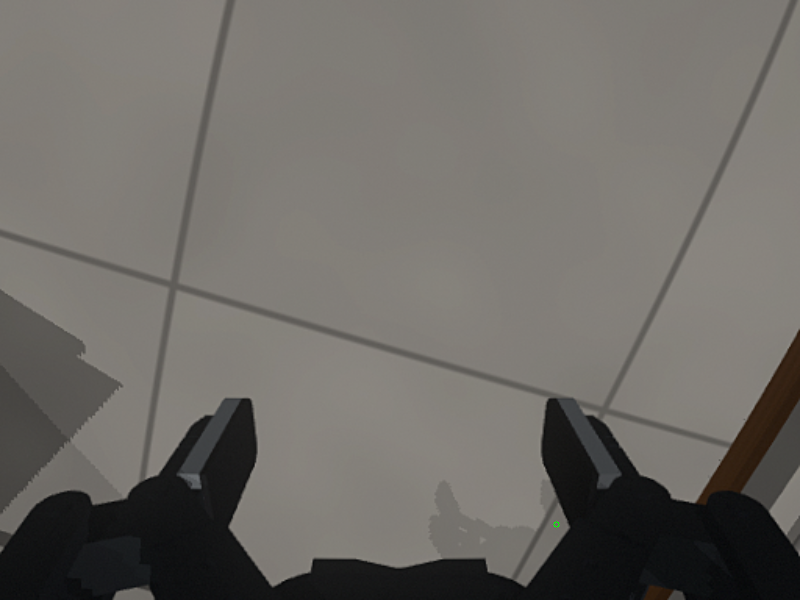

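>>> drive_tool --rows '[{"dx":0.5,"dy":-0.45,"dz":0,"wx":0,"wy":0,"wz":0.2,"hand":0},{"dx":1.2,"dy":-1.1,"dz":0,"wx":0,"wy":0,"wz":0.5,"hand":0},{"dx":2,"dy":-1.8,"dz":0,"wx":0,"wy":0,"wz":0.8,"hand":0},{"dx":2.7,"dy":-2.4,"dz":0,"wx":0,"wy":0,"wz":1,"hand":0},{"dx":3.4,"dy":-3,"dz":0,"wx":0,"wy":0,"wz":1.2,"hand":0},{"dx":4.1,"dy":-3.6,"dz":0,"wx":0,"wy":0,"wz":1.4,"hand":0},{"dx":4.8,"dy":-4.3,"dz":0,"wx":0,"wy":0,"wz":1.6,"hand":0},{"dx":5.5,"dy":-4.9,"dz":0,"wx":0,"wy":0,"wz":1.8,"hand":0},{"dx":6.2,"dy":-5.5,"dz":0,"wx":0,"wy":0,"wz":1.93,"hand":0},{"dx":6.9,"dy":-6.1,"dz":0,"wx":0,"wy":0,"wz":1.93,"hand":0},{"dx":7.6,"dy":-6.8,"dz":0,"wx":0,"wy":0,"wz":1.93,"hand":0},{"dx":8.3,"dy":-7.4,"dz":0,"wx":0,"wy":0,"wz":1.93,"hand":0},{"dx":9,"dy":-8,"dz":0,"wx":0,"wy":0,"wz":1.93,"hand":0},{"dx":9.6,"dy":-8.5,"dz":0,"wx":0,"wy":0,"wz":1.93,"hand":0},{"dx":10,"dy":-8.9,"dz":0,"wx":0,"wy":0,"wz":1.93,"hand":0},{"dx":10.25,"dy":-9.1,"dz":0,"wx":0,"wy":0,"wz":1.93,"hand":0},{"dx":10.25,"dy":-9.1,"dz":0,"wx":0,"wy":0,"wz":1.93,"hand":0},{"dx":10.25,"dy":-9.1,"dz":0,"wx":0,"wy":0,"wz":1.93,"hand":0},{"dx":10.25,"dy":-9.1,"dz":0,"wx":0,"wy":0,"wz":1.93,"hand":0}]'

```text
clock: 2.75
eef_pos: [0.5049, 0.0902, 0.2501]
tool_rot: [0.996, 0.084, -0.001, -0.008]
ft_force: [0.1, -0.1, -0.4]
grip_width: 0.0
grasp_force: 0.0
```

```bash
python3 look.py pics/w2.png
```

```text
{'clock': 2.75, 'eef_pos': [0.5049, 0.0902, 0.2501], 'tool_rot': [0.9964, 0.0841, -0.0011, -0.0083], 'ft_force': [0.1156, -0.107, -0.4267], 'grip_width': 0.0}
[[116.7, 175.7], [133.0, 174.8], [149.5, 173.8], [166.1, 172.9], [183.0, 171.9], [200.0, 171.0], [217.2, 170.0], [234.4, 169.1], [251.8, 168.1], [352.4, 171.5]]
```

View pics/w2.png

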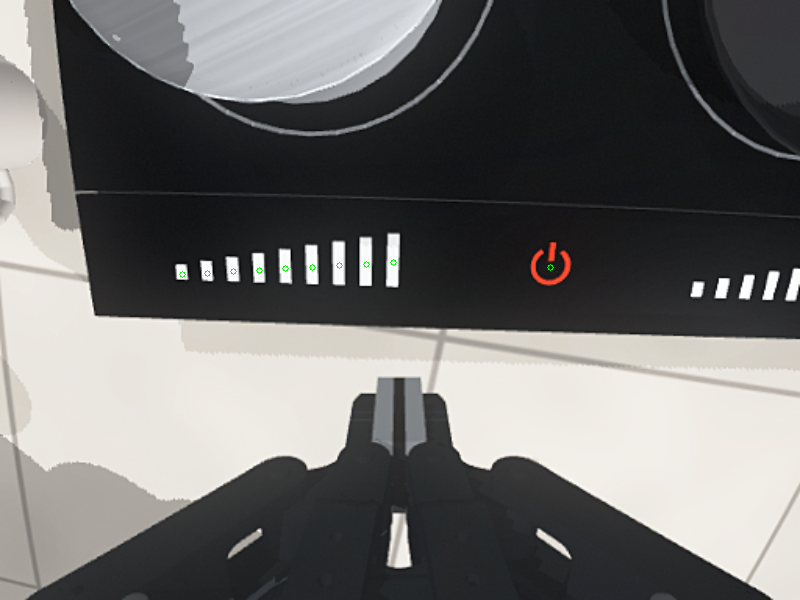

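The wrist view confirms the model: the green predictions fall on the bars and the red mark (550,267) to within about 1–2 mm. I'll let the arm settle next.

>>> drive_tool --rows '[{"dx":0,"dy":0,"dz":0,"wx":0,"wy":0,"wz":0,"hand":0},{"dx":0,"dy":0,"dz":0,"wx":0,"wy":0,"wz":0,"hand":0},{"dx":0,"dy":0,"dz":0,"wx":0,"wy":0,"wz":0,"hand":0},{"dx":0,"dy":0,"dz":0,"wx":0,"wy":0,"wz":0,"hand":0}]'

```text
clock: 3.2
eef_pos: [0.5056, 0.0911, 0.2501]
tool_rot: [0.996, 0.085, -0.001, -0.008]
ft_force: [0.7, -0.2, -0.3]
grip_width: 0.0001
grasp_force: 0.0
```

```bash
cat > plan.py <<'E'
from h import *
import sys
np.set_printoptions(suppress=True)
o=bot.get_obs();im=bot.camera('wrist');C=cam('wrist',o)
th=0.13905;r=np.array([[np.cos(th),-np.sin(th)],[np.sin(th),np.cos(th)]]);t=np.array([.65181,.01705])
w=(im.min(2)>150).astype(np.uint8)
k,l,s,c=cv2.connectedComponentsWithStats(w)
H=np.r_[barsL,[[-.135,0]]];px=proj(C,np.c_[H@r.T+t,[.064]*10]);W=[];HH=[]
for i in range(9):
    d=np.linalg.norm(c[1:]-px[i],axis=1);j=d.argmin()
    if d[j]<7 and s[j+1][4]<600: W.append(ray(C,[c[j+1]],.064)[0]);HH.append(H[i])
red=((im[...,0]>150)&(im[...,1]<110)&(im[...,2]<100)); v,u=np.nonzero(red)
k=(abs(u-px[9][0])<25)&(abs(v-px[9][1])<25);u,v=u[k],v[k]
if len(u)>10: print('red',ray(C,[[u.mean(),v.mean()]],.064)[0].round(4), 'pred',(r@[-.135,0]+t).round(4))
if W: print(len(W),'bar offset mm',((np.array(W)[:,:2]-(np.array(HH)@r.T+t))*1000).round(1).tolist())
T=R.from_quat(o['tool_rot']);print({k:np.round(o[k],4).tolist() for k in('clock','eef_pos','tool_rot','ft_force')})
m=T.as_matrix();print('yaw of tool x',np.degrees(np.arctan2(m[1,0],m[0,0])),'tilt',np.degrees(m[:2,2]))
for k,p in KEY.items(): q=r@p+t;print(k,q,'units',(T.inv().apply(np.r_[q,.083]-o['eef_pos'])/.05).round(3))
E
python3 plan.py
```

```text
red [ 0.5199 -0.0009  0.064 ] pred [ 0.5181 -0.0017]
9 bar offset mm [[1.9, 1.0], [2.0, 1.3], [1.8, 1.1], [2.1, 1.2], [2.2, 1.2], [2.1, 1.3], [2.1, 0.9], [1.8, 1.1], [1.8, 1.2]]
{'clock': 3.2, 'eef_pos': [0.5056, 0.0911, 0.2501], 'tool_rot': [0.9964, 0.0848, -0.0007, -0.0085], 'ft_force': [0.6919, -0.2434, -0.2882]}
yaw of tool x 9.7279416169802 tilt [-0.16713836  0.95814308]
mark [ 0.518113   -0.00166132] units [-0.067  1.927  3.31 ]
b1 [0.48554145 0.23107049] units [ 0.078 -2.77   3.39 ]
b6 [0.49732265 0.1468909 ] units [ 0.025 -1.071  3.361]
```

```bash
sed -i 's/t=np.array(\[.65181,.01705\])/t=np.array([.6538,.0182])/' plan.py; cat >> plan.py <<'E'
Rt=R.from_matrix(np.array([[np.cos(th),np.sin(th),0],[np.sin(th),-np.cos(th),0],[0,0,-1.]]))
print('turn units',(np.degrees((T.inv()*Rt).as_rotvec())/5).round(3))
print('up-hover mark z.11',(T.inv().apply(np.r_[r@KEY['mark']+t,.11]-o['eef_pos'])/.05).round(3))
E
python3 plan.py | tail -6
```

```text
yaw of tool x 9.73285247313123 tilt [-0.17019431  0.95893407]
mark [ 0.520103   -0.00051132] units [-0.025  1.912  3.31 ]
b1 [0.48753145 0.23222049] units [ 0.12  -2.785  3.389]
b6 [0.49931265 0.1480409 ] units [ 0.068 -1.086  3.36 ]
turn units [-0.195  0.004  0.353]
up-hover mark z.11 [-0.025  1.903  2.77 ]
```

>>> drive_tool --rows '[{"dx":0,"dy":0.25,"dz":0.3,"wx":-0.1,"wy":0,"wz":0.2,"hand":0},{"dx":0,"dy":0.6,"dz":0.7,"wx":-0.195,"wy":0,"wz":0.353,"hand":0},{"dx":0,"dy":1,"dz":1.2,"wx":-0.195,"wy":0,"wz":0.353,"hand":0},{"dx":-0.01,"dy":1.4,"dz":1.7,"wx":-0.195,"wy":0,"wz":0.353,"hand":0},{"dx":-0.02,"dy":1.7,"dz":2.2,"wx":-0.195,"wy":0,"wz":0.353,"hand":0},{"dx":-0.025,"dy":1.85,"dz":2.55,"wx":-0.195,"wy":0,"wz":0.353,"hand":0},{"dx":-0.025,"dy":1.903,"dz":2.77,"wx":-0.195,"wy":0,"wz":0.353,"hand":0},{"dx":-0.025,"dy":1.903,"dz":2.77,"wx":-0.195,"wy":0,"wz":0.353,"hand":0},{"dx":-0.025,"dy":1.903,"dz":2.77,"wx":-0.195,"wy":0,"wz":0.353,"hand":0},{"dx":-0.025,"dy":1.903,"dz":2.77,"wx":-0.195,"wy":0,"wz":0.353,"hand":0}]'

```text
clock: 4.3
eef_pos: [0.521, 0.0001, 0.1111]
tool_rot: [0.998, 0.07, 0.001, 0.0]
ft_force: [0.0, 0.3, 0.0]
grip_width: -0.0001
grasp_force: 0.0
```

```bash
python3 plan.py
```

```text
red [0.5235 0.     0.064 ] pred [ 0.5201 -0.0005]
3 bar offset mm [[0.3, 0.0], [0.5, 0.0], [0.2, 0.0]]
{'clock': 4.3, 'eef_pos': [0.521, 0.0001, 0.1111], 'tool_rot': [0.9975, 0.07, 0.0009, 0.0], 'ft_force': [0.0312, 0.3475, 0.0152]}
yaw of tool x 8.023895641961074 tilt [0.10319101 0.00165757]
mark [ 0.520103   -0.00051132] units [-0.021  0.009  0.562]
b1 [0.48753145 0.23222049] units [-0.016 -4.691  0.561]
b6 [0.49931265 0.1480409 ] units [-0.018 -2.991  0.562]
turn units [ 0.003 -0.02   0.011]
up-hover mark z.11 [-0.02   0.009  0.022]
```

>>> drive_tool --rows '[{"dx":0,"dy":0,"dz":0.12,"wx":0,"wy":0,"wz":0,"hand":0},{"dx":-0.01,"dy":0,"dz":0.28,"wx":0,"wy":0,"wz":0,"hand":0},{"dx":-0.02,"dy":0,"dz":0.4,"wx":0,"wy":0,"wz":0,"hand":0},{"dx":-0.02,"dy":0,"dz":0.48,"wx":0,"wy":0,"wz":0,"hand":0},{"dx":-0.02,"dy":0,"dz":0.52,"wx":0,"wy":0,"wz":0,"hand":0},{"dx":-0.02,"dy":0,"dz":0.52,"wx":0,"wy":0,"wz":0,"hand":0},{"dx":-0.02,"dy":0,"dz":0.52,"wx":0,"wy":0,"wz":0,"hand":0}]'

```text
clock: 5.05
eef_pos: [0.5192, -0.0006, 0.084]
tool_rot: [0.998, 0.07, -0.0, 0.0]
ft_force: [0.2, -0.6, 0.2]
grip_width: 0.0
grasp_force: 0.0
```

>>> drive_tool --rows '[{"dx":0,"dy":0,"dz":0.02,"wx":0,"wy":0,"wz":0,"hand":0},{"dx":0,"dy":0,"dz":0.04,"wx":0,"wy":0,"wz":0,"hand":0}]'

```text
clock: 5.25
eef_pos: [0.5194, -0.0006, 0.0822]
tool_rot: [0.998, 0.07, 0.0, 0.0]
ft_force: [-0.3, -0.6, 2.8]
grip_width: -0.0002
grasp_force: 1.4
```

>>> drive_tool --rows '[{"dx":0,"dy":0,"dz":0,"wx":0,"wy":0,"wz":0,"hand":0},{"dx":0,"dy":0,"dz":0,"wx":0,"wy":0,"wz":0,"hand":0},{"dx":0,"dy":0,"dz":0,"wx":0,"wy":0,"wz":0,"hand":0}]'

```text
clock: 5.55
eef_pos: [0.5194, -0.0006, 0.0823]
tool_rot: [0.998, 0.07, 0.0, 0.0]
ft_force: [-0.7, -0.5, 1.7]
grip_width: -0.0001
grasp_force: 1.4
```

>>> drive_tool --rows '[{"dx":0,"dy":0,"dz":0,"wx":0,"wy":0,"wz":0,"hand":0},{"dx":0,"dy":0,"dz":0,"wx":0,"wy":0,"wz":0,"hand":0},{"dx":0,"dy":0,"dz":0,"wx":0,"wy":0,"wz":0,"hand":0},{"dx":0,"dy":0,"dz":0,"wx":0,"wy":0,"wz":0,"hand":0},{"dx":0,"dy":0,"dz":0,"wx":0,"wy":0,"wz":0,"hand":0},{"dx":0,"dy":0,"dz":0,"wx":0,"wy":0,"wz":0,"hand":0},{"dx":0,"dy":0,"dz":-0.15,"wx":0,"wy":0,"wz":0,"hand":0},{"dx":0,"dy":0,"dz":-0.4,"wx":0,"wy":0,"wz":0,"hand":0},{"dx":0,"dy":0,"dz":-0.55,"wx":0,"wy":0,"wz":0,"hand":0},{"dx":0,"dy":0,"dz":-0.6,"wx":0,"wy":0,"wz":0,"hand":0},{"dx":0,"dy":0,"dz":-0.6,"wx":0,"wy":0,"wz":0,"hand":0},{"dx":0,"dy":0,"dz":-0.6,"wx":0,"wy":0,"wz":0,"hand":0}]'

```text
clock: 6.75
eef_pos: [0.5189, -0.0006, 0.1118]
tool_rot: [0.998, 0.07, -0.0, 0.0]
ft_force: [-0.1, 0.5, 0.6]
grip_width: -0.0005
grasp_force: 0.0
```

```bash
python3 plan.py; python3 - <<'E'
from h import *
im=bot.camera('side');cv2.imwrite('pics/side2.png',cv2.cvtColor(cv2.resize(im[120:290,130:350],None,fx=3,fy=3),cv2.COLOR_RGB2BGR))
E
```

```text
red [ 0.5229 -0.0001  0.064 ] pred [ 0.5201 -0.0005]
3 bar offset mm [[0.3, 0.0], [0.2, 0.0], [0.2, -0.0]]
{'clock': 6.75, 'eef_pos': [0.5189, -0.0006, 0.1118], 'tool_rot': [0.9976, 0.0696, -0.0004, 0.0], 'ft_force': [-0.0673, 0.4944, 0.572]}
yaw of tool x 7.9784096371793485 tilt [-0.04700805 -0.00526972]
mark [ 0.520103   -0.00051132] units [0.025 0.002 0.576]
b1 [0.48753145 0.23222049] units [ 0.026 -4.698  0.576]
b6 [0.49931265 0.1480409 ] units [ 0.026 -2.998  0.576]
turn units [-0.     0.009  0.002]
up-hover mark z.11 [0.025 0.002 0.036]
```

View pics/side2.png

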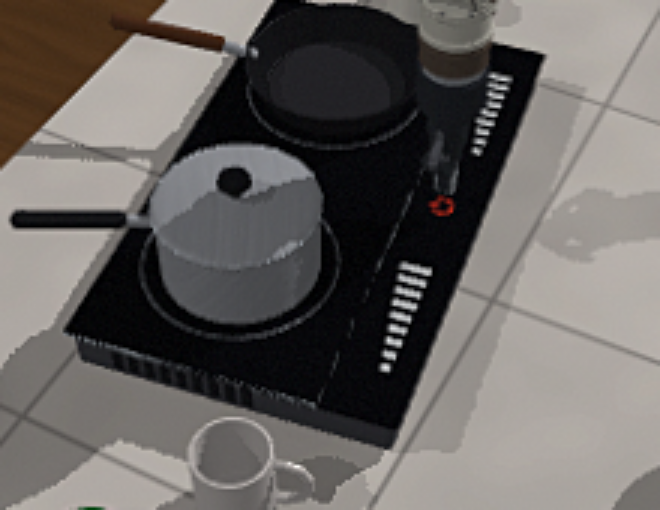

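Nothing has shifted. The mark was held for about 1 s at roughly 2 N. Next I'll hover over bar 1.

>>> drive_tool --rows '[{"dx":0,"dy":-0.2,"dz":0,"wx":0,"wy":0,"wz":0,"hand":0},{"dx":0.01,"dy":-0.6,"dz":0,"wx":0,"wy":0,"wz":0,"hand":0},{"dx":0.02,"dy":-1.1,"dz":0,"wx":0,"wy":0,"wz":0,"hand":0},{"dx":0.025,"dy":-1.7,"dz":0,"wx":0,"wy":0,"wz":0,"hand":0},{"dx":0.025,"dy":-2.3,"dz":0,"wx":0,"wy":0,"wz":0,"hand":0},{"dx":0.025,"dy":-2.9,"dz":0,"wx":0,"wy":0,"wz":0,"hand":0},{"dx":0.025,"dy":-3.5,"dz":0,"wx":0,"wy":0,"wz":0,"hand":0},{"dx":0.025,"dy":-4,"dz":0,"wx":0,"wy":0,"wz":0,"hand":0},{"dx":0.025,"dy":-4.4,"dz":0,"wx":0,"wy":0,"wz":0,"hand":0},{"dx":0.025,"dy":-4.6,"dz":0,"wx":0,"wy":0,"wz":0,"hand":0},{"dx":0.025,"dy":-4.7,"dz":0,"wx":0,"wy":0,"wz":0,"hand":0},{"dx":0.025,"dy":-4.7,"dz":0,"wx":0,"wy":0,"wz":0,"hand":0},{"dx":0.025,"dy":-4.7,"dz":0,"wx":0,"wy":0,"wz":0,"hand":0},{"dx":0.025,"dy":-4.7,"dz":0.1,"wx":0,"wy":0,"wz":0,"hand":0},{"dx":0.025,"dy":-4.7,"dz":0.1,"wx":0,"wy":0,"wz":0,"hand":0}]'

```text
clock: 8.35
eef_pos: [0.5114, 0.121, 0.1083]
tool_rot: [0.994, 0.106, -0.003, -0.02]
ft_force: [0.5, -0.7, 0.1]
grip_width: -0.0002
grasp_force: 0.0
```

```bash
python3 plan.py
```

```text
red [ 0.521 -0.     0.064] pred [ 0.5201 -0.0005]
6 bar offset mm [[0.0, 0.0], [0.2, 0.1], [-0.0, -0.0], [0.2, -0.0], [0.4, 0.0], [0.4, 0.2]]
{'clock': 8.35, 'eef_pos': [0.5114, 0.121, 0.1083], 'tool_rot': [0.9942, 0.1058, -0.0031, -0.0195], 'ft_force': [0.4904, -0.7276, 0.0945]}
yaw of tool x 12.147641633366828 tilt [-0.59252876  2.18736692]
mark [ 0.520103   -0.00051132] units [-0.34   2.432  0.41 ]
b1 [0.48753145 0.23222049] units [ 0.003 -2.252  0.595]
b6 [0.49931265 0.1480409 ] units [-0.121 -0.558  0.528]
turn units [-0.452  0.04   0.836]
up-hover mark z.11 [-0.341  2.41  -0.129]
```

```bash
python3 -c "
from h import *
print(bot.get_obs()['joint_pos'].round(3))"
```

```text
[ 0.211  0.397 -0.165  1.012  0.04   3.141]
```

```bash
sed -i 's/^Rt=.*/ph=th+np.pi\/2;Rt=R.from_matrix(np.array([[np.cos(ph),np.sin(ph),0],[np.sin(ph),-np.cos(ph),0],[0,0,-1.]]))/; s/KEY\[.mark.\]+t,.11/KEY["b1"]+t,.15/' plan.py; python3 plan.py|tail -2
```

```text
turn units [ -0.387  -0.316 -17.162]
up-hover mark z.11 [ 0.003 -2.305 -0.749]
```

>>> drive_tool --rows '[{"dx":0,"dy":0,"dz":-0.3,"wx":0,"wy":0,"wz":0,"hand":0},{"dx":0,"dy":-0.1,"dz":-0.75,"wx":-0.02,"wy":-0.02,"wz":-1,"hand":0},{"dx":0,"dy":-0.2,"dz":-0.75,"wx":-0.05,"wy":-0.04,"wz":-2.2,"hand":0},{"dx":0,"dy":-0.4,"dz":-0.75,"wx":-0.08,"wy":-0.06,"wz":-3.4,"hand":0},{"dx":0,"dy":-0.6,"dz":-0.75,"wx":-0.1,"wy":-0.08,"wz":-4.6,"hand":0},{"dx":0,"dy":-0.8,"dz":-0.75,"wx":-0.13,"wy":-0.11,"wz":-5.8,"hand":0},{"dx":0,"dy":-1,"dz":-0.75,"wx":-0.16,"wy":-0.13,"wz":-7,"hand":0},{"dx":0,"dy":-1.2,"dz":-0.75,"wx":-0.19,"wy":-0.15,"wz":-8.2,"hand":0},{"dx":0,"dy":-1.4,"dz":-0.75,"wx":-0.21,"wy":-0.17,"wz":-9.4,"hand":0},{"dx":0,"dy":-1.6,"dz":-0.75,"wx":-0.24,"wy":-0.2,"wz":-10.6,"hand":0},{"dx":0,"dy":-1.8,"dz":-0.75,"wx":-0.27,"wy":-0.22,"wz":-11.8,"hand":0},{"dx":0,"dy":-2,"dz":-0.75,"wx":-0.29,"wy":-0.24,"wz":-13,"hand":0},{"dx":0,"dy":-2.2,"dz":-0.75,"wx":-0.32,"wy":-0.26,"wz":-14.2,"hand":0},{"dx":0,"dy":-2.3,"dz":-0.75,"wx":-0.35,"wy":-0.28,"wz":-15.4,"hand":0},{"dx":0,"dy":-2.3,"dz":-0.75,"wx":-0.37,"wy":-0.3,"wz":-16.4,"hand":0},{"dx":0,"dy":-2.3,"dz":-0.75,"wx":-0.387,"wy":-0.316,"wz":-17.16,"hand":0},{"dx":0,"dy":-2.3,"dz":-0.75,"wx":-0.387,"wy":-0.316,"wz":-17.16,"hand":0},{"dx":0,"dy":-2.3,"dz":-0.75,"wx":-0.387,"wy":-0.316,"wz":-17.16,"hand":0},{"dx":0,"dy":-2.3,"dz":-0.75,"wx":-0.387,"wy":-0.316,"wz":-17.16,"hand":0}]'

```text
clock: 10.35
eef_pos: [0.4876, 0.232, 0.1505]
tool_rot: [0.657, 0.754, 0.0, 0.0]
ft_force: [-0.5, -0.3, -0.3]
grip_width: 0.0001
grasp_force: 0.0
```

```bash
python3 plan.py
```

```text
5 bar offset mm [[-0.4, -0.0], [-0.1, -0.1], [-0.2, 3.1], [0.6, 0.1], [-0.8, -0.2]]
{'clock': 10.35, 'eef_pos': [0.4876, 0.232, 0.1505], 'tool_rot': [0.6567, 0.7542, 0.0002, 0.0002], 'ft_force': [-0.5083, -0.3027, -0.2756]}
yaw of tool x 97.90712881088342 tilt [0.03217684 0.0073232 ]
mark [ 0.520103   -0.00051132] units [-4.696  0.003  1.349]
b1 [0.48753145 0.23222049] units [ 0.004 -0.002  1.349]
b6 [0.49931265 0.1480409 ] units [-1.696 -0.001  1.349]
turn units [ 0.007 -0.001 -0.012]
up-hover mark z.11 [ 0.004 -0.002  0.009]
```

>>> drive_tool --rows '[{"dx":0,"dy":0,"dz":0.2,"wx":0,"wy":0,"wz":0,"hand":0},{"dx":0,"dy":0,"dz":0.5,"wx":0,"wy":0,"wz":0,"hand":0},{"dx":0,"dy":0,"dz":0.8,"wx":0,"wy":0,"wz":0,"hand":0},{"dx":0,"dy":0,"dz":1.05,"wx":0,"wy":0,"wz":0,"hand":0},{"dx":0,"dy":0,"dz":1.2,"wx":0,"wy":0,"wz":0,"hand":0},{"dx":0,"dy":0,"dz":1.28,"wx":0,"wy":0,"wz":0,"hand":0},{"dx":0,"dy":0,"dz":1.3,"wx":0,"wy":0,"wz":0,"hand":0},{"dx":0,"dy":0,"dz":1.3,"wx":0,"wy":0,"wz":0,"hand":0},{"dx":0,"dy":0,"dz":1.3,"wx":0,"wy":0,"wz":0,"hand":0}]'

```text
clock: 11.3
eef_pos: [0.4882, 0.2323, 0.0861]
tool_rot: [0.656, 0.755, 0.001, 0.0]
ft_force: [0.5, -0.2, -0.4]
grip_width: 0.0001
grasp_force: 0.0
```

```bash
python3 plan.py|tail -6
```

```text
yaw of tool x 97.96501199192745 tilt [0.1014371  0.03890294]
mark [ 0.520103   -0.00051132] units [-4.7   -0.013  0.06 ]
b1 [0.48753145 0.23222049] units [ 0.    -0.013  0.062]
b6 [0.49931265 0.1480409 ] units [-1.7   -0.013  0.061]
turn units [ 0.021 -0.005 -0.   ]
up-hover mark z.11 [ 0.001 -0.01  -1.278]
```

>>> drive_tool --rows '[{"dx":0,"dy":-0.005,"dz":0.03,"wx":0,"wy":0,"wz":0,"hand":0},{"dx":0,"dy":-0.005,"dz":0.06,"wx":0,"wy":0,"wz":0,"hand":0},{"dx":0,"dy":-0.005,"dz":0.06,"wx":0,"wy":0,"wz":0,"hand":0}]'

```text
clock: 11.65
eef_pos: [0.4876, 0.2321, 0.0826]
tool_rot: [0.656, 0.755, 0.0, 0.0]
ft_force: [0.4, 0.1, 1.1]
grip_width: -0.0002
grasp_force: 0.8
```

>>> drive_tool --rows '[{"dx":0,"dy":0,"dz":0.015,"wx":0,"wy":0,"wz":0,"hand":0},{"dx":-0.05,"dy":0,"dz":0.015,"wx":0,"wy":0,"wz":0,"hand":0},{"dx":-0.15,"dy":0,"dz":0.015,"wx":0,"wy":0,"wz":0,"hand":0},{"dx":-0.26,"dy":0,"dz":0.015,"wx":0,"wy":0,"wz":0,"hand":0},{"dx":-0.38,"dy":0,"dz":0.015,"wx":0,"wy":0,"wz":0,"hand":0},{"dx":-0.5,"dy":0,"dz":0.015,"wx":0,"wy":0,"wz":0,"hand":0},{"dx":-0.62,"dy":0,"dz":0.015,"wx":0,"wy":0,"wz":0,"hand":0},{"dx":-0.74,"dy":0,"dz":0.015,"wx":0,"wy":0,"wz":0,"hand":0},{"dx":-0.86,"dy":0,"dz":0.015,"wx":0,"wy":0,"wz":0,"hand":0},{"dx":-0.98,"dy":0,"dz":0.015,"wx":0,"wy":0,"wz":0,"hand":0},{"dx":-1.1,"dy":0,"dz":0.015,"wx":0,"wy":0,"wz":0,"hand":0},{"dx":-1.22,"dy":0,"dz":0.015,"wx":0,"wy":0,"wz":0,"hand":0},{"dx":-1.34,"dy":0,"dz":0.015,"wx":0,"wy":0,"wz":0,"hand":0},{"dx":-1.45,"dy":0,"dz":0.015,"wx":0,"wy":0,"wz":0,"hand":0},{"dx":-1.54,"dy":0,"dz":0.015,"wx":0,"wy":0,"wz":0,"hand":0},{"dx":-1.61,"dy":0,"dz":0.015,"wx":0,"wy":0,"wz":0,"hand":0},{"dx":-1.66,"dy":0,"dz":0.015,"wx":0,"wy":0,"wz":0,"hand":0},{"dx":-1.69,"dy":0,"dz":0.015,"wx":0,"wy":0,"wz":0,"hand":0},{"dx":-1.7,"dy":0,"dz":0.015,"wx":0,"wy":0,"wz":0,"hand":0}]'

```text
clock: 13.55
eef_pos: [0.4992, 0.1478, 0.0817]
tool_rot: [0.656, 0.755, 0.0, 0.0]
ft_force: [-0.9, 2.8, 4.6]
grip_width: -0.0
grasp_force: 2.3
```

```bash
python3 plan.py|tail -7
```

```text
{'clock': 13.55, 'eef_pos': [0.4992, 0.1478, 0.0817], 'tool_rot': [0.6563, 0.7545, 0.0003, 0.0001], 'ft_force': [-0.9398, 2.8383, 4.6399]}
yaw of tool x 97.96522461088999 tilt [0.03140166 0.01288669]
mark [ 0.520103   -0.00051132] units [-2.996  0.003 -0.026]
b1 [0.48753145 0.23222049] units [ 1.704  0.003 -0.025]
b6 [0.49931265 0.1480409 ] units [ 0.004  0.003 -0.025]
turn units [ 0.007 -0.002 -0.   ]
up-hover mark z.11 [ 1.704  0.003 -1.365]
```

On bar 6 to within 0.3 mm, at about 4 N. Now lifting straight off.

>>> drive_tool --rows '[{"dx":0,"dy":0,"dz":-0.1,"wx":0,"wy":0,"wz":0,"hand":0},{"dx":0,"dy":0,"dz":-0.35,"wx":0,"wy":0,"wz":0,"hand":0},{"dx":0,"dy":0,"dz":-0.8,"wx":0,"wy":0,"wz":0,"hand":0},{"dx":0,"dy":0,"dz":-1.4,"wx":0,"wy":0,"wz":0,"hand":0},{"dx":0,"dy":0,"dz":-2,"wx":0,"wy":0,"wz":0,"hand":0},{"dx":0,"dy":0,"dz":-2.4,"wx":0,"wy":0,"wz":0,"hand":0},{"dx":0,"dy":0,"dz":-2.5,"wx":0,"wy":0,"wz":0,"hand":0},{"dx":0,"dy":0,"dz":-2.5,"wx":0,"wy":0,"wz":0,"hand":0},{"dx":0,"dy":0,"dz":-2.5,"wx":0,"wy":0,"wz":0,"hand":0}]'

```text
clock: 14.5
eef_pos: [0.4983, 0.1474, 0.2055]
tool_rot: [0.656, 0.754, -0.001, -0.0]
ft_force: [-0.0, 0.4, -0.5]
grip_width: 0.0002
grasp_force: 0.0
```

```bash
python3 plan.py|head -3; python3 - <<'E'
from h import *
im=bot.camera('side');cv2.imwrite('pics/side3.png',cv2.cvtColor(cv2.resize(im[120:290,130:350],None,fx=3,fy=3),cv2.COLOR_RGB2BGR))
E
```

```text
red [ 0.519  -0.0113  0.064 ] pred [ 0.5201 -0.0005]
9 bar offset mm [[-0.1, -0.1], [-0.2, -0.1], [-0.2, -0.3], [0.1, 0.1], [-0.3, -0.2], [-0.3, -0.2], [-0.3, -0.3], [-0.2, 0.0], [-0.4, -0.2]]
{'clock': 14.5, 'eef_pos': [0.4983, 0.1474, 0.2055], 'tool_rot': [0.6563, 0.7545, -0.0009, -0.0003], 'ft_force': [-0.0238, 0.4395, -0.4882]}
```

View pics/side3.png

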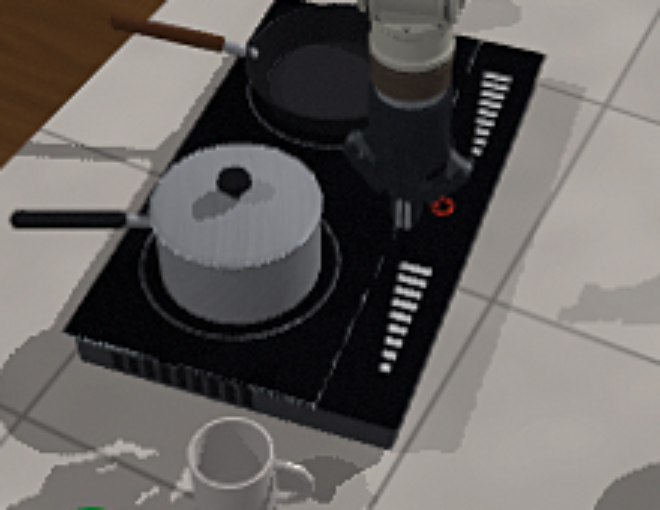

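The hob, pans and mug stand where they were, with the gripper clear above the panel. The jar is outside this crop, but the arm stayed away from it.

```bash
python3 -c "
from workcell import bot
print(bot.job_done())"
```

```text
the job is handed in; nothing more can be done
None
```

I held the power mark for about 1 s, slid the left row from bar 1 to bar 6 in one light stroke (about 1–5 N), lifted straight off and handed in the job at about 15 s; the handover returned no verdict, and the panel shows no readout to confirm the level.

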